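Clamp a rack runner with the ratchet clamp and knock the lock pin home

ROBOT

A 7-joint arm with a two-finger parallel gripper is mounted at the origin on the work surface. World frame = base frame: x ahead of the robot, y to its left, z up, the work surface at z = 0. Lengths are in m, angles in rad, forces in N, time in s.
With the tool pointing down it reaches from about 0.425 to 0.875 m from the base axis. Payload 4.7 kg.
Tool frame: the origin (TCP) lies between the finger pads; the fingertips stand 8 mm ahead of it and the grasp point (between the pads) lies 11 mm behind it; z points along the fingers, y is the direction in which the jaws open and shut (so a half turn about z gives the same grasp; the last joint's range is limited). The gripper opens to 87 mm and grips with 3 to 60 N. Pads are 19 mm wide; open, the fingers measure 117 mm over their backs; the gripper's body (75 mm by 190 mm) begins 51 mm behind the grasp point.
Start: joints at [1.219, 0.321, -0.07, 1.45, 0.023, 1.371, -0.057], TCP at [0.232, -0.607, 0.231] pointing down, gripper open.
Joint ranges: [-2.86, 2.86], [-0.3, 2.09], [-1.38, 1.24], [0.06, 2.45], [-1.56, 4.7], [0.09, 2.05], [-2.69, 2.69]. Speed limits (rad/s): [2.57, 2.57, 3.14, 3.14, 3.14, 3.14, 3.14].

INTERFACE

Orientations are given as a rotation vector (axis times angle).
In Python, from bench import ctrl, optics, ticket gives the robot as it stands.
- The arm moves only by the tool play_rows, never from a script. Its argument "motion" is a list of rows, each a list of 5 numbers: the closure, from 0 (fully open) to 1 (shut), then the shift along the tool's x, y, z in cm, then the turn about the tool's z in rad. In form: [[jaw, tx, ty, tz, spin], ...]. A call has 1 to 20 rows; each row shifts and turns the commanded pose from where the row before left it, along the tool's axes as they then stand; what a row does not reach is not made up. A row lasts 1/8 s, in which the tool goes at most 62.5 mm and 10.7 degrees, less where a joint would pass 70% of its speed; a pose out of reach is approached as far as the arm can. A call is refused whole if a number of a shift passes 6.25 or a number of a turn 0.188, either way. A call with a gripper value outside its range is refused whole. The fingers move at their own pace and stop on an object; "force" is the grip in N (left out, the last holds). Time passes only in rows, so rows that do not move let the fingers close. It gives the time, the measured TCP pose, the force and the opening at its end, in the units of the state.
- ctrl.get_state(): the state, without advancing time (a new reading comes with each control period).
- optics.get_image(name): name is "scene" or "top" or "wrist"; returns the picture (420x560x3 uint8, red, green, blue); there is no depth.
- optics.calibration(name): a dict with "K" (3x3 intrinsics, pixels), "pose" (4x4, takes a point from camera to world coordinates); the wrist camera has in their place "hand_eye" (4x4, takes a point from camera to tool coordinates, whose origin is the TCP and whose axes are the flange's). Camera axes: x right, y down, z forward; pixel columns grow to the right and rows downward; lengths in m; the calibration is good to about 2 mm. A picture is of the moment at which its call begins: read the wrist's pose just before it. calibration takes no time and is no camera call.
- ticket.close_job(): hands the job in, once; it reports no verdict.
The state is a dict: "time": time; "joint_positions": joint angles; "qd": joint speeds; "joint_torque": joint torques, N m; "position": TCP position; "tool_rot": TCP orientation; "ft_force": force on the tool from outside, world axes, zero at the start; "torque": the same for the moment, N m; "grip_width": opening from 0.0 (shut) to 1.0 (fully open).
Only numpy, scipy, OpenCV 4.12 (cv2) and the standard library are available. Lean on these libraries where they do the work, as an engineer would, in place of code of your own. Each camera call takes 0.05 s, during which the arm holds its last target.

TASK

Clamp the wooden rack runner in the ratchet bench clamp: first swing the lever back the loose way (counter-stroke, which leaves the jaw where it is), then swing it the gripping way, stroke after stroke, until the runner is held tight between the jaws. Then take the wooden mallet and knock the slanting lock pin fully home with it, the mallet face square on the pin's head and without the hand touching the pin. Finally stand the mallet back upright on its head on the white board, let go, and leave everything else on the bench where it is.

Things in the scene. Friction and masses are not known exactly. Their poses are not given: they have to be found in the camera images.
- clamp: ratchet bench clamp, screwed down: grey bed 120 x 300 x 30 mm (x, y, z), along y from -140 to +160 mm. Origin under the bed at table height; x, y level, z up. Ratchet at its -y end (vertical axis at x 0, y -85 mm), in the middle two jaws 90 mm wide, 75 mm high over the table, lock pin at the +y end (y about +150 mm). Only lever, pin and runner (top at 90 mm) are higher than 100 mm or so
- ratchet_axis (a point): point on the lever's vertical axis, 139 mm above the table, level with the middle of the lever's grip. Two or three drive strokes are needed. Driving takes 2 to 4 N at the grip while the jaw runs free and rises quickly (within 0.1 to 0.2 rad) once the runner is pinched: 8 to 20 N at the grip is tight, so drive in small steps
- lever (a joint): angle of the ratchet lever, rad, stops at -0.55 and +0.55; at 0 it points along the clamp's -x. Growing (counter-clockwise from above, grip moving to the clamp's -y) is the gripping way: the wheel turns along and the jaw closes 16 mm per rad. Falling is the loose way (about 1 N): the pawl clicks over the teeth, the jaw stays. Up to 0.26 rad of a drive stroke is lost until the pawl catches
- lever_grip (a point): middle of the upright round wooden grip at the lever's end: 24 mm thick, free from 111 to 167 mm above the table, 120 mm from the ratchet axis; this point is 139 mm above the table. It does not turn on the lever, but slips in a loose hand
- jaw: moving jaw, dark steel; origin on its clamping face (which looks to the clamp's +y), at the bed's top; it moves along the clamp's +y from y 0 and stays where it is driven
- runner_mid (a point): centre of the loose wooden rack runner, 160 mm long (its x), 30 mm thick (its y), 60 mm high; it stands on the bed between the jaws with 17 to 25 mm of free play in all, and is clamped across its 30 mm
- pin: steel lock pin, slanting: its own z axis leans 30 degrees from upright towards the clamp's +y. Origin at the centre of the top of its flat head (32 mm across, 12 mm thick; pin 16 mm). At the start the head stands 25 mm off its sleeve; fully home it has slid 25 mm along its own -z and sits on the sleeve. It takes 8 to 10 N along its axis (a little more when fast) and stays where it is left
- pin_head (a point): same point as the pin's origin: centre of the top of the head, z out of the head along the pin
- mallet_face (a point): centre of the mallet's lower striking face, z pointing into the head (up when the mallet stands on it). Wooden head 60 x 50 x 80 mm (x, y, z); the handle leaves the head along +y, 40 mm above this face, is 22 mm wide (x), 24 mm high, and ends 155 mm from the head's centre. About 0.32 kg, balance point some 25 mm along +y
- mallet_grip (a point): point in the middle of the mallet's handle, 75 mm (along +y) from the head's centre and 40 mm above the striking face, same axes as mallet_face
- board_mid (a point): centre of the top of the white serving board, 220 x 220 mm, 6 mm thick, fixed; the mallet stands on it
- mill: bystander: dark wooden pepper mill, 60 mm across, 180 mm high, origin under its foot
- jar: bystander: glass jar with steel lid, 58 mm across, 70 mm high, origin under its foot
- cutter: bystander: lying wheel cutter, about 220 mm long along its x, origin on the table under its handle
- tray: bystander: paper tray 120 x 90 x 35 mm, origin under its centre
- driver: bystander: lying screwdriver, 200 mm along its x
- cup: bystander: clear plastic cup, 72 mm across, 110 mm high, origin under its foot
Not all that is in view belongs to the job. What is shaped like the part that bears mallet_face but green or orange is not meant.

How it is judged:
On the way, in this order (a step that is already met when the one before it is completed fails the run):
1. the lever has been swung back the loose way (below -0.35 rad) and the jaw has stayed where it was (value of joint lever below -0.35 rad and distance of jaw from where it was at the start of the episode below 0.003 m), for 0.1 s.
2. the runner is clamped: the jaw, driven at least 14 mm, presses on it with more than 8 N (contact force between jaw and runner above 8 N and distance of jaw from where it was at the start of the episode above 0.014 m), for 0.2 s.
3. the pin is home (22 of its 25 mm) with the mallet's face on its head, square to within 15 degrees (distance of pin_head from where it was at the start of the episode above 0.022 m and contact force between mallet and pin above 1 N and angle between the z axis of mallet_face and the z axis of pin_head, either way round below 0.26 rad), for 0.1 s.
At the end, for the whole second after the job is handed in: the runner is pinched by the jaw with more than 6 N, the lock pin is home to within 3 mm, and the mallet stands at rest upright (within 6 degrees) on its striking face on the white board, head centre within 85 mm of the board's centre (contact force between jaw and runner above 6 N and distance of pin_head from where it was at the start of the episode above 0.022 m and horizontal distance between mallet_face and board_mid below 0.085 m and height (world z) of mallet_face below 0.012 m and angle between mallet_face's own z axis and vertical below 0.1 rad and linear speed of mallet below 0.02 m/s); the robot touches nothing.
It fails at once if the hand touches the lock pin (contact force between the fingers and pin above 1 N).
It fails at once if a bystander is pushed more than 25 mm (distance of any of mill, jar, cutter, tray, driver, cup from where it was at the start of the episode above 0.025 m).
It also fails if it takes over 61 s, if anything falls off the work surface, if the arm or the gripper's body presses on something with over 40 N, if the wrist force passes 120 N, or if a joint passes its speed limit or range.

## Working session

There is one attempt and no reset: what is moved stays moved. The work goes in short steps, Python scripts to look and compute and a tool call to move; the robot and the scene stay as the last step left them, time stands still between calls to the robot, and variables do not carry over. Pictures are saved under pics/ and viewed, and the job is handed in when it is done.

Besides the shell and the picture viewer there is one more tool, called after "Call:" as name(argument=value, ...) on one line, values as JSON. play_rows: Moves the arm, as the interface text tells. Its arguments: {"type":"object","properties":{"motion":{"type":"array"},"force":{"type":"number"}},"required":["motion"]}

```bash
ls; mkdir -p pics
cat > h.py <<'E'
import numpy as np, cv2
from bench import ctrl, optics, ticket
from scipy.spatial.transform import Rotation as R
E
python3 - <<'E'
from h import *
s=ctrl.get_state(); print(s)
for n in ("scene","top","wrist"):
    im=optics.get_image(n); cv2.imwrite(f"pics/{n}0.png",im[:,:,::-1]); c=optics.calibration(n); print(n,{k:np.round(v,4).tolist() for k,v in c.items()})
E
```

```text
pics
{'time': 0.0, 'joint_positions': array([ 1.21911246,  0.32181122, -0.07010453,  1.45169277,  0.02262155,
        1.37078367, -0.05687956]), 'qd': array([-7.98450537e-05,  1.38154156e-03, -4.81047654e-04,  8.55385989e-04,
       -3.69438338e-04, -1.00402298e-05,  7.55430527e-04]), 'joint_torque': array([ 1.16114488e-04, -4.91287100e+01, -4.03894270e-01, -3.12530208e+01,
       -6.39674510e-02,  4.36861231e-02,  1.79861372e-04]), 'position': array([ 0.23225718, -0.60650762,  0.22946039]), 'tool_rot': array([-3.08735446e+00, -5.71152312e-01,  7.19189338e-04]), 'ft_force': array([-0.66358306, -0.7008313 ,  0.19021904]), 'torque': array([-0.03689581, -0.06750714, -0.02819736]), 'grip_width': 0.9994918976810631}
scene {'K': [[417.8635, 0.0, 282.5912], [0.0, 417.8635, 215.3162], [0.0, 0.0, 1.0]], 'pose': [[-0.7514, 0.4641, -0.469, 1.0154], [0.6598, 0.5211, -0.5414, 0.5736], [-0.0068, -0.7163, -0.6978, 0.8829], [0.0, 0.0, 0.0, 1.0]]}
top {'K': [[388.7337, 0.0, 280.0199], [0.0, 388.7337, 213.3943], [0.0, 0.0, 1.0]], 'pose': [[0.0295, -0.9888, 0.1461, 0.2922], [-0.9995, -0.031, -0.0081, -0.0219], [0.0125, -0.1458, -0.9892, 1.3668], [0.0, 0.0, 0.0, 1.0]]}
wrist {'K': [[329.4315, 0.0, 275.4754], [0.0, 329.4315, 211.0262], [0.0, 0.0, 1.0]], 'hand_eye': [[-0.0002, -0.9696, -0.2449, 0.0668], [1.0, -0.0, -0.0009, -0.0006], [0.0008, -0.2449, 0.9696, -0.1544], [0.0, 0.0, 0.0, 1.0]]}
```

View pics/scene0.png

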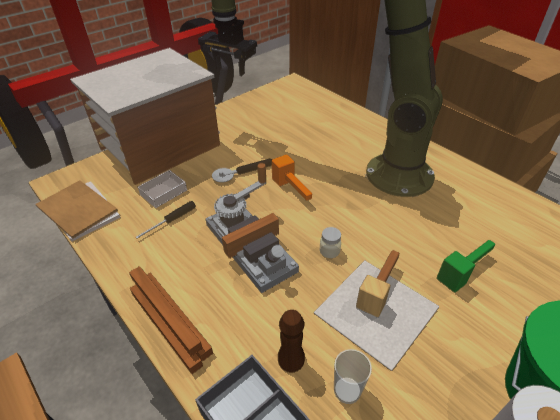

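View pics/top0.png

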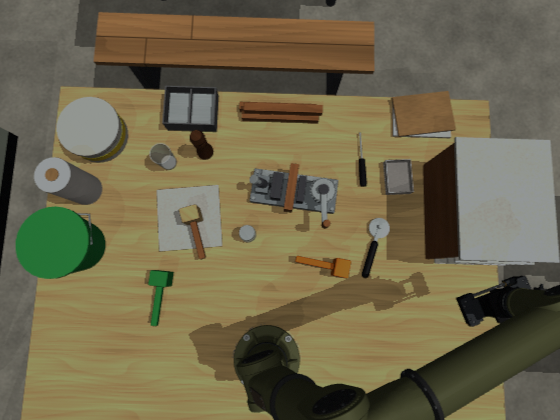

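View pics/wrist0.png

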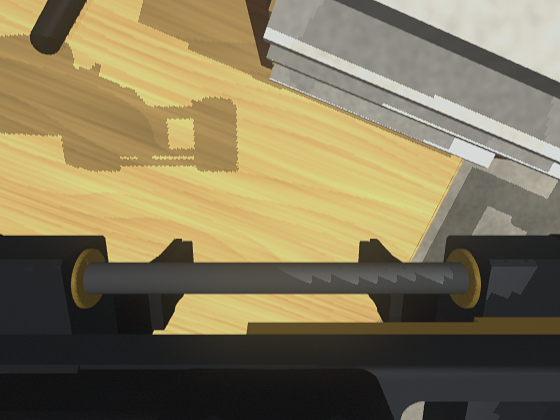

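The top view shows the clamp at about (293,190), with the lever grip at (326,224) and the lock pin near (261,183). For the mallet there are three candidates in the top view:
- wooden on the white board, (190,213)
- green, (160,280)
- orange, (340,267)

The wooden one fits, because green and orange are excluded. I'll enlarge that area and measure.

```bash
cat >> h.py <<'E'
def ray(n,uv,pose=None):
    c=optics.calibration(n); P=c.get("pose") if pose is None else pose
    d=np.linalg.inv(c["K"])@np.array([uv[0],uv[1],1.0]); return P[:3,3],P[:3,:3]@d
def onz(n,uv,z,pose=None):
    o,d=ray(n,uv,pose); return o+d*(z-o[2])/d[2]
def wpose(s):
    T=np.eye(4);T[:3,:3]=R.from_rotvec(s["tool_rot"]).as_matrix();T[:3,3]=s["position"]
    return T@optics.calibration("wrist")["hand_eye"]
def proj(n,p,pose=None):
    c=optics.calibration(n); P=c.get("pose") if pose is None else pose
    q=P[:3,:3].T@(np.asarray(p)-P[:3,3]); q=c["K"]@q; return q[:2]/q[2]
E
python3 - <<'E'
from h import *
im=cv2.imread("pics/top0.png")
a=cv2.resize(im[150:280,140:360],None,fx=3.6,fy=3.6,interpolation=cv2.INTER_CUBIC); cv2.imwrite("pics/topc.png",a)
im=cv2.imread("pics/scene0.png")
a=cv2.resize(im[150:350,190:450],None,fx=3,fy=3,interpolation=cv2.INTER_CUBIC); cv2.imwrite("pics/scenec.png",a)
for nm,uv,z in [("grip",(326,224),.167),("axis",(322,186),.1),("runner a",(294,165),.09),("runner b",(290,211),.09),("mallet head",(190,213),.086),("hend",(200,255),.058),("pin",(261,183),.1),("board c",(189,218),.006),("jar",(247,233),.07),("orange",(340,267),.08),("mill",(200,140),.1)]:
    print(nm,np.round(onz("top",uv,z),3))
E
```

```text
grip [ 0.441 -0.176  0.167]
axis [ 0.576 -0.169  0.1  ]
runner a [ 0.648 -0.075  0.09 ]
runner b [ 0.49  -0.065  0.09 ]
mallet head [0.473 0.267 0.086]
hend [0.337 0.231 0.058]
pin [0.58  0.034 0.1  ]
board c [0.467 0.287 0.006]
jar [0.414 0.076 0.07 ]
orange [ 0.31  -0.235  0.08 ]
mill [0.721 0.246 0.1  ]
```

View pics/topc.png

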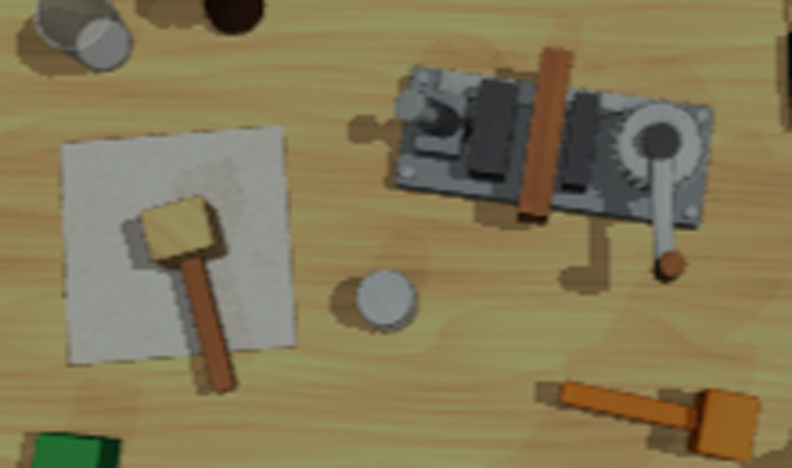

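View pics/scenec.png

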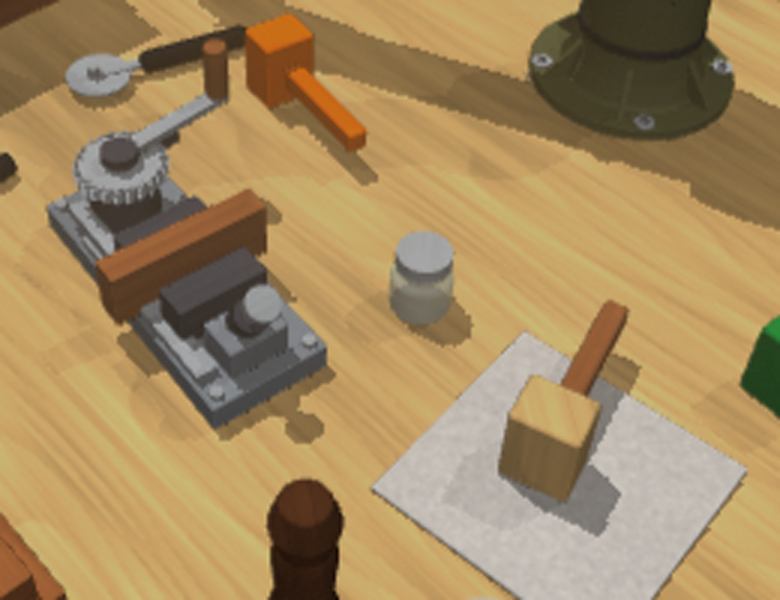

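```bash
cat >> h.py <<'E'
def T(p): return (140+p[0]/3.6-.36,150+p[1]/3.6-.36)
def S(p): return (190+p[0]/3-.33,150+p[1]/3-.33)
def tri(rs):
    A=np.zeros((3,3));b=np.zeros(3)
    for o,d in rs:
        d=d/np.linalg.norm(d);M=np.eye(3)-np.outer(d,d);A+=M;b+=M@o
    p=np.linalg.solve(A,b); return p,[np.linalg.norm((np.eye(3)-np.outer(d,d)/(d@d))@(p-o)) for o,d in rs]
E
python3 - <<'E'
from h import *
C=[onz("top",T(p),.03) for p in [(418,66),(713,105),(697,228),(393,188)]]
for c in C: print(np.round(c,4))
C=np.array(C);y=(C[0]+C[3]-C[1]-C[2])/2;x=(C[0]+C[1]-C[2]-C[3])/2
print("len",np.linalg.norm(y),np.linalg.norm(x),"yaw y",np.degrees(np.arctan2(-y[0],y[1])),"yaw x",np.degrees(np.arctan2(x[1],x[0])),C.mean(0))
for nm,t,s in [("grip top",(672,258),(214,47)),("axis hub",(660,138),(119,150)),("pin head",(410,103),(263,303)),("mallet top far corner L",(139,211),(598,411))]:
    p,e=tri([ray("top",T(t)),ray("scene",S(s))]); print(nm,np.round(p,4),np.round(e,4))
B=np.array([onz("top",T(p),.006) for p in [(61,144),(281,126),(296,347),(69,366)]]);print("board",np.round(B.mean(0),4),[round(np.linalg.norm(B[i]-B[i-1]),3) for i in range(4)])
M=[(139,211),(204,196),(220,250),(157,267)]
Mw=np.array([onz("top",T(p),.086) for p in M]);print(np.round(Mw,4),Mw.mean(0))
print("handle",[np.round(onz("top",T(p),.058),4) for p in [(190,262),(224,390)]])
E
```

```text
[0.6491 0.0578 0.03  ]
[ 0.6193 -0.2326  0.03  ]
[ 0.4969 -0.218   0.03  ]
[0.5269 0.0773 0.03  ]
len 0.29433651143723594 0.12352411778887286 yaw y -5.825351165869599 yaw x -7.922815247174201 [ 0.57307412 -0.07889479  0.03      ]
grip top [ 0.4477 -0.1751  0.1664] [0.002 0.002]
axis hub [ 0.566  -0.1705  0.1109] [0.0012 0.0012]
pin head [0.5904 0.0599 0.1144] [0.0016 0.0016]
mallet top far corner L [0.4794 0.3039 0.1186] [0.0068 0.0068]
board [0.4684 0.2879 0.006 ] [np.float64(0.219), np.float64(0.217), np.float64(0.22), np.float64(0.219)]
[[0.4881 0.3066 0.086 ]
 [0.504  0.2475 0.086 ]
 [0.4541 0.2298 0.086 ]
 [0.4366 0.2866 0.086 ]] [0.47067224 0.26761564 0.086     ]
handle [array([0.4454, 0.2627, 0.058 ]), array([0.327 , 0.2239, 0.058 ])]
```

Bed measures 294 x 124 mm (given 300 x 120), the grip top height is 0.166 (given 0.167), and the board is 219 mm. All agree. Next I move over the lever grip.

Call:
play_rows(motion=[[0, 0, 0, 0, 0.183], [0, 0, 0, 0, 0.183], [0, 0.5, -3.9, 0, 0], [0, 0.5, -3.9, 0, 0], [0, 0.5, -3.9, 0, 0], [0, 0.5, -3.9, 0, 0], [0, 2.5, -3.75, 0, 0], [0, 2.5, -3.75, 0, 0], [0, 2.5, -3.75, 0, 0], [0, 2.5, -3.75, 0, 0], [0, 2.4, -3.1, 0, 0], [0, 2.4, -3.1, 0, 0], [0, 2.4, -3.1, 0, 0], [0, 2.4, -3.1, 0, 0], [0, 0, 0, 0, 0]])

```text
time: 2.02
position: [0.4501, -0.1738, 0.2305]
tool_rot: [-3.141, -0.009, -0.001]
ft_force: [0.5, 0.2, 0.4]
grip_width: 1.0
```

Run:
```python
from h import *
s=ctrl.get_state(); im=optics.get_image("wrist"); cv2.imwrite("pics/w1.png",im[:,:,::-1])
np.save("w1.npy",wpose(s)); P=wpose(s)
print(P.round(3)); print(proj("wrist",[.4477,-.1751,.167],P),proj("wrist",[.563,-.172,.11],P))
im=optics.get_image("top"); cv2.imwrite("pics/top1.png",im[:,:,::-1])
```

```text
[[ 0.006 -0.97  -0.245  0.517]
 [-1.    -0.006  0.    -0.173]
 [-0.002  0.245 -0.97   0.385]
 [ 0.     0.     0.     1.   ]]
[278.68102485 230.57027872] [275.34190296  66.12872404]
```

View pics/w1.png

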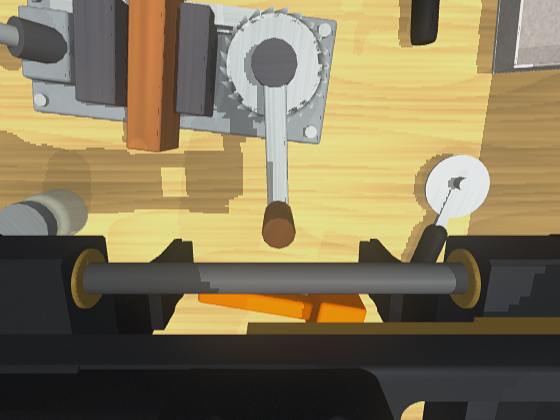

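The wrist view shows the wooden grip's top at (279,231) and the hub at (274,62). This matches the projected estimate to about 1 px for the grip. I'll descend and grip.

Call:
play_rows(motion=[[0, -0.2, 0.15, 3, 0], [0, 0, 0, 3, 0], [0, 0, 0, 3, 0], [0, 0, 0, 0.9, 0], [0.6, 0, 0, 0, 0], [1, 0, 0, 0, 0], [1, 0, 0, 0, 0], [1, 0, 0, 0, 0], [1, 0, 0, 0, 0]], force=25)

```text
time: 3.25
position: [0.4467, -0.1786, 0.1318]
tool_rot: [3.141, -0.0, 0.001]
ft_force: [-0.5, 0.5, 0.1]
grip_width: 0.515
```

Call:
play_rows(motion=[[1, 0, 0, 0, 0], [1, 0, 0, 0, 0], [1, 0, 0, 0, 0], [1, 0, 0, 0, 0]])

```text
time: 3.75
position: [0.4465, -0.1786, 0.1315]
tool_rot: [3.141, -0.0, -0.0]
ft_force: [0.1, -0.7, -0.4]
grip_width: 0.267
```

Call:
play_rows(motion=[[1, 0.04, -0.96, 0, 0.08], [1, 0.04, -0.96, 0, 0.08], [1, 0.04, -0.96, 0, 0.08], [1, 0.04, -0.96, 0, 0.08]])

```text
time: 4.25
position: [0.4504, -0.1407, 0.1314]
tool_rot: [3.1, -0.506, -0.008]
ft_force: [-7.7, 1.5, 6.1]
grip_width: 0.272
```

Call:
play_rows(motion=[[1, -0.04, -0.96, 0, 0.08], [1, -0.04, -0.96, 0, 0.08], [1, 0, -0.96, 0, 0.08]], force=15)

```text
time: 4.62
position: [0.4613, -0.1138, 0.1314]
tool_rot: [3.017, -0.873, -0.007]
ft_force: [-5.7, 1.2, 4.0]
grip_width: 0.268
```

Run:
```python
from h import *
s=ctrl.get_state(); print(s["position"],s["ft_force"],s["grip_width"],s["tool_rot"])
im=optics.get_image("top"); cv2.imwrite("pics/top2.png",cv2.resize(im[150:280,140:360,::-1],None,fx=3.6,fy=3.6,interpolation=cv2.INTER_CUBIC))
im=optics.get_image("wrist"); cv2.imwrite("pics/w2.png",im[:,:,::-1])
```

```text
[ 0.46125157 -0.11384524  0.13144133] [-5.70031194  1.19288582  3.97754563] 0.26765760522399856 [ 3.01658586 -0.87325633 -0.00682417]
```

View pics/w2.png

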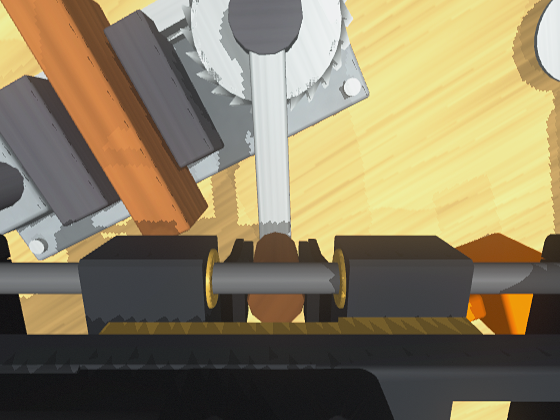

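Call:
play_rows(motion=[[1, -0.03, -0.9, 0, 0.075], [1, 0, 0, 0, 0]])

```text
time: 4.97
position: [0.4666, -0.1053, 0.1315]
tool_rot: [-2.985, 0.978, 0.005]
ft_force: [-6.0, 3.3, 4.2]
grip_width: 0.269
```

Call:
play_rows(motion=[[1, -0.2, -0.5, 0, 0.04], [1, -0.1, 0, 0, 0], [1, 0, 0, 0, 0]])

```text
time: 5.35
position: [0.4691, -0.1016, 0.1315]
tool_rot: [2.964, -1.039, 0.004]
ft_force: [3.7, -3.6, -3.7]
grip_width: 0.272
```

Call:
play_rows(motion=[[1, 0.04, 0.96, 0, -0.08], [1, 0.04, 0.96, 0, -0.08], [1, 0.04, 0.96, 0, -0.08], [1, 0.04, 0.96, 0, -0.08], [1, 0.04, 0.96, 0, -0.08], [1, 0.04, 0.96, 0, -0.08], [1, 0.04, 0.96, 0, -0.08]])

```text
time: 6.22
position: [0.4466, -0.1607, 0.1317]
tool_rot: [-3.135, 0.174, -0.013]
ft_force: [12.7, 2.9, -10.5]
grip_width: 0.274
```

Call:
play_rows(motion=[[1, 0.3, 0.96, 0, -0.08], [1, 0.04, 0.96, 0, -0.08], [1, 0.04, 0.96, 0, -0.08]])

```text
time: 6.6
position: [0.4473, -0.189, 0.1316]
tool_rot: [-3.132, -0.203, -0.005]
ft_force: [5.7, 4.6, -2.9]
grip_width: 0.273
```

Call:
play_rows(motion=[[1, 0.1, 0.96, 0, -0.08], [1, 0.04, 0.96, 0, -0.08], [1, 0.04, 0.84, 0, -0.07]])

```text
time: 6.98
position: [0.4543, -0.2153, 0.1316]
tool_rot: [-3.088, -0.561, -0.004]
ft_force: [3.5, 4.3, -1.8]
grip_width: 0.273
```

Run:
```python
from h import *
im=optics.get_image("wrist"); cv2.imwrite("pics/w3.png",im[:,:,::-1])
```

```text
(no output)
```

View pics/w3.png

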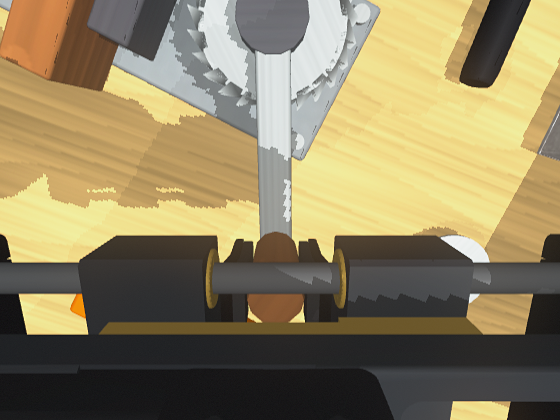

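Call:
play_rows(motion=[[1, 0.04, -0.96, 0, 0.08], [1, 0.04, -0.96, 0, 0.08], [1, 0.04, -0.96, 0, 0.08], [1, 0.0, -0.96, 0, 0.08], [1, 0, -0.96, 0, 0.08], [1, 0, -0.96, 0, 0.08], [1, 0, -0.96, 0, 0.08]])

```text
time: 7.9
position: [0.4478, -0.1507, 0.1316]
tool_rot: [-3.125, 0.323, -0.005]
ft_force: [5.6, -1.8, -4.6]
grip_width: 0.269
```

Call:
play_rows(motion=[[1, 0.15, -0.96, 0, 0.08], [1, 0.04, -0.96, 0, 0.08], [1, 0.04, -0.96, 0, 0.08], [1, 0.04, -0.96, 0, 0.08], [1, 0.02, -0.84, 0, 0.07], [1, 0, 0, 0, 0]])

```text
time: 8.65
position: [0.4648, -0.1074, 0.1315]
tool_rot: [-3.004, 0.917, 0.004]
ft_force: [-4.8, 2.0, 4.7]
grip_width: 0.272
```

Call:
play_rows(motion=[[1, 0.04, 0.96, 0, -0.08], [1, 0.04, 0.96, 0, -0.08], [1, 0.04, 0.96, 0, -0.08], [1, 0.1, 0.96, 0, -0.08]])

```text
time: 9.15
position: [0.4497, -0.1424, 0.1315]
tool_rot: [-3.111, 0.423, 0.001]
ft_force: [-0.1, 3.9, 2.5]
grip_width: 0.275
```

Call:
play_rows(motion=[[1, 0.15, 0.72, 0, -0.06]])

```text
time: 9.28
position: [0.4482, -0.1497, 0.1315]
tool_rot: [-3.122, 0.33, 0.005]
ft_force: [-5.1, 5.7, 6.7]
grip_width: 0.27
```

Call:
play_rows(motion=[[1, 0.15, 0.72, 0, -0.06]])

```text
time: 9.4
position: [0.4471, -0.1568, 0.1315]
tool_rot: [-3.13, 0.236, 0.009]
ft_force: [-9.0, 6.1, 8.7]
grip_width: 0.269
```

Call:
play_rows(motion=[[1, 0.1, 0.72, 0, -0.06]])

```text
time: 9.52
position: [0.4464, -0.1641, 0.1314]
tool_rot: [-3.136, 0.142, 0.011]
ft_force: [-9.7, 5.5, 10.0]
grip_width: 0.27
```

Call:
play_rows(motion=[[1, -0.15, 0.72, 0, -0.06]])

```text
time: 9.65
position: [0.4461, -0.1713, 0.1315]
tool_rot: [-3.139, 0.048, 0.004]
ft_force: [-0.8, 5.3, 2.2]
grip_width: 0.269
```

Call:
play_rows(motion=[[1, -0.05, 0.72, 0, -0.06]])

```text
time: 9.78
position: [0.4463, -0.1785, 0.1315]
tool_rot: [-3.139, -0.046, 0.0]
ft_force: [1.3, 4.0, 0.5]
grip_width: 0.271
```

Call:
play_rows(motion=[[1, 0.02, 0.72, 0, -0.06]])

```text
time: 9.9
position: [0.4469, -0.1856, 0.1315]
tool_rot: [-3.136, -0.141, -0.0]
ft_force: [1.3, 5.1, 1.0]
grip_width: 0.271
```

Call:
play_rows(motion=[[1, 0.02, 0.72, 0, -0.06]])

```text
time: 10.02
position: [0.4478, -0.1915, 0.1315]
tool_rot: [-3.128, -0.234, -0.0]
ft_force: [-0.7, 12.6, 4.1]
grip_width: 0.273
```

Call:
play_rows(motion=[[1, 0, 0.3, 0, -0.025], [1, 0, 0, 0, 0]], force=25)

```text
time: 10.28
position: [0.4481, -0.1923, 0.1315]
tool_rot: [-3.123, -0.272, 0.002]
ft_force: [-1.3, 11.9, 4.0]
grip_width: 0.269
```

Call:
play_rows(motion=[[1, 0, 0.3, 0, -0.025], [1, 0, 0, 0, 0]])

```text
time: 10.52
position: [0.4485, -0.1933, 0.1314]
tool_rot: [-3.116, -0.313, 0.003]
ft_force: [-3.4, 15.7, 5.9]
grip_width: 0.272
```

Run:
```python
from h import *
s=ctrl.get_state(); P=wpose(s); im=optics.get_image("wrist"); cv2.imwrite("pics/w4.png",im[:,:,::-1]); print(s["ft_force"])
im=optics.get_image("scene"); cv2.imwrite("pics/s4.png",cv2.resize(im[150:350,190:450,::-1],None,fx=3,fy=3,interpolation=cv2.INTER_CUBIC))
```

```text
[-3.43062527 15.65831158  5.90598804]
```

View pics/s4.png

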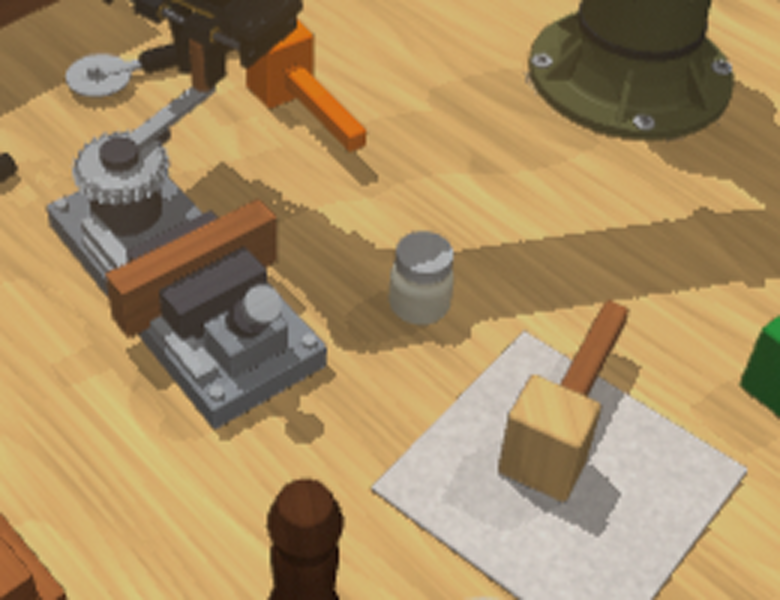

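View pics/w4.png

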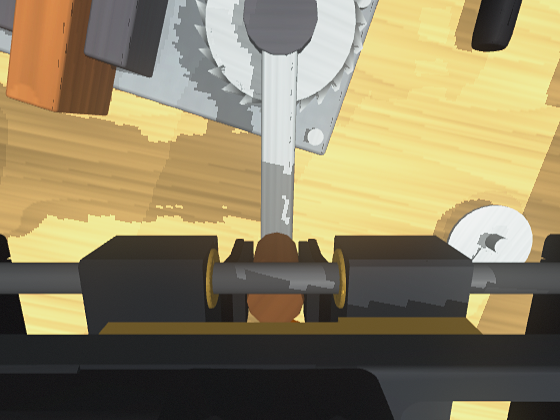

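The runner is against both jaws and the grip force is 15.7 N, with a sharp rise. I'll add one small final step, then release and rise.

Call:
play_rows(motion=[[1, 0.05, 0.15, 0, -0.01], [1, 0, 0, 0, 0], [1, 0, 0, 0, 0]])

```text
time: 11.0
position: [0.4486, -0.1938, 0.1314]
tool_rot: [-3.113, -0.329, 0.005]
ft_force: [-4.8, 18.3, 8.4]
grip_width: 0.266
```

Call:
play_rows(motion=[[0.8, 0, 0, 0, 0], [0.3, 0, 0, 0, 0], [0.3, 0, 0, 0, 0], [0.2, 0, 0, 0, 0], [0, 0, 0, 0, 0]])

```text
time: 11.62
position: [0.4492, -0.2019, 0.1316]
tool_rot: [3.124, 0.323, 0.0]
ft_force: [0.0, -0.5, -0.1]
grip_width: 0.641
```

Call:
play_rows(motion=[[0, 0, 0, -2, 0], [0, 0, 0, -4, 0], [0, 0, 0, -5, 0.1], [0, 0, 0, -2.5, 0.106], [0, 1.2, -4.4, 0, 0], [0, 1.2, -4.4, 0, 0], [0, 1.2, -4.4, 0, 0], [0, 1.2, -4.4, 0, 0], [0, 1.2, -4.4, 0, 0], [0, 1.2, -4.4, 0, 0], [0, 0, 0, 0, 0], [0, 0, 0, 0, 0]])

```text
time: 13.12
position: [0.5218, 0.0612, 0.2663]
tool_rot: [3.141, -0.003, -0.0]
ft_force: [0.3, -0.6, -0.3]
grip_width: 0.998
```

Run:
```python
from h import *
s=ctrl.get_state(); P=wpose(s); np.save("w5.npy",P); im=optics.get_image("wrist"); cv2.imwrite("pics/w5.png",im[:,:,::-1]); print(s["position"],s["tool_rot"])
print(proj("wrist",[.5904,.0599,.1144],P))
```

```text
[0.52177359 0.06117109 0.26631725] [ 3.14050369e+00 -2.90785150e-03 -4.42225922e-04]
[277.54225741 125.36328302]
```

View pics/w5.png

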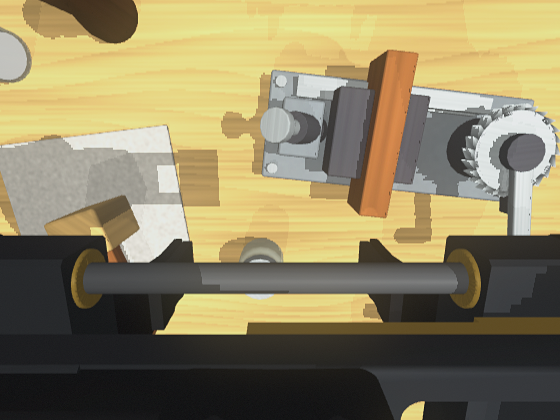

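Run:
```python
from h import *
P=np.load("w5.npy")
f=lambda u,z:onz("wrist",u,z,P)
a,b=f((269,72),.03),f((262,176),.03); c,d=f((269,71),.03),f((535,99),.03)
print(a,b,np.degrees(np.arctan2((a-b)[1],(a-b)[0])))
e,g=f((386,50),.09),f((349,213),.09);h,i=f((418,53),.09),f((387,217),.09)
for p,q in((e,g),(h,i)): print("runner",np.round(p,3),np.round(q,3),np.degrees(np.arctan2((p-q)[1],(p-q)[0])))
print("long edge",np.degrees(np.arctan2(-(c-d)[0],(c-d)[1])))
im=cv2.imread("pics/w5.png"); cv2.imwrite("pics/w5c.png",cv2.resize(im[50:230,200:450],None,fx=3.2,fy=3.2,interpolation=cv2.INTER_CUBIC))
o=ray("top",T((410,103)));print(tri([ray("wrist",(277,125),P),o,ray("scene",S((263,303)))]))
```

```text
[0.64804159 0.06877618 0.03      ] [0.53260154 0.07791267 0.03      ] -4.525239187093199
runner [ 0.658 -0.04   0.09 ] [ 0.502 -0.014  0.09 ] -9.48625855513968
runner [ 0.655 -0.07   0.09 ] [ 0.498 -0.054  0.09 ] -5.791787429784198
long edge -5.719290978832615
(array([0.59053853, 0.06010466, 0.11452422]), [np.float64(0.00033468419472286465), np.float64(0.001699439850771087), np.float64(0.0015917003352127648)])
```

View pics/w5c.png

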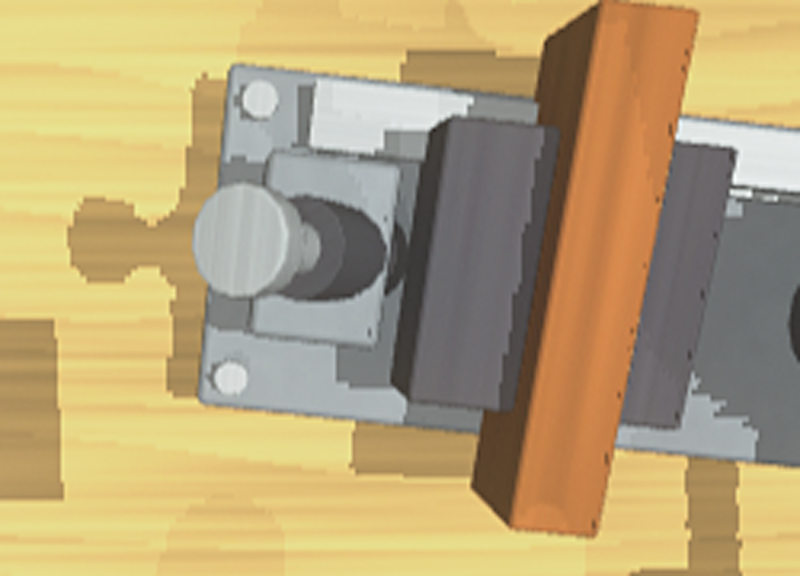

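Call:
play_rows(motion=[[0, -2.1, -3.8, 0, 0], [0, -2.1, -3.8, 0, 0], [0, -2.1, -3.8, 0, 0], [0, -2.1, -3.8, 0, 0], [0, -2.1, -3.7, 0, -0.157], [0, 0, 0, 0, -0.157], [0, 0, 0, 0, 0], [0, 0, 0, 0, 0]])

```text
time: 14.18
position: [0.4177, 0.2502, 0.2664]
tool_rot: [3.104, 0.481, 0.0]
ft_force: [-0.1, 0.6, -0.2]
grip_width: 1.0
```

Run:
```python
from h import *
s=ctrl.get_state(); P=wpose(s); np.save("w6.npy",P); im=optics.get_image("wrist"); cv2.imwrite("pics/w6.png",im[:,:,::-1]); print(s["position"],s["tool_rot"])
print(proj("wrist",[.4707,.2676,.086],P))
```

```text
[0.41769058 0.25018122 0.26644888] [3.10401642e+00 4.80777246e-01 9.85521785e-05]
[275.67702555 139.23602367]
```

View pics/w6.png

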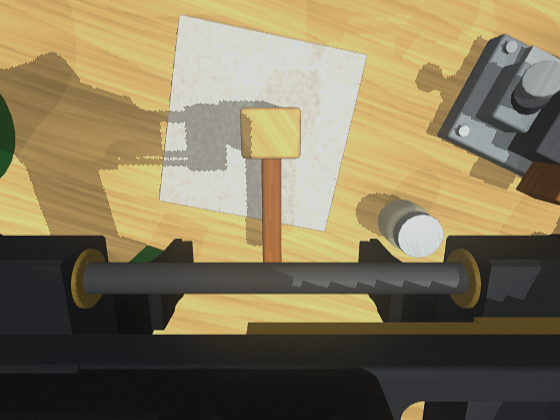

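The wrist view shows the wooden mallet on the white board, head at (270,132) and handle straight down the image at column 272. It is neither green nor orange, so it is the one meant. Size check next.

Run:
```python
from h import *
P=np.load("w6.npy")
im=cv2.imread("pics/w6.png"); cv2.imwrite("pics/w6c.png",cv2.resize(im[90:270,200:340],None,fx=3.3,fy=3.3,interpolation=cv2.INTER_CUBIC))
f=lambda u,z:onz("wrist",u,z,P)
h=f((270.5,132.5),.086);print("head",h, [np.linalg.norm(f((241,132),.086)-f((300,132),.086)),np.linalg.norm(f((270,107),.086)-f((270,158),.086))])
a,b=f((271.5,165),.058),f((272,255),.058);d=b-a;print("handle",a,b,np.arctan2(-d[1],-d[0]))
```

```text
head [0.47535859 0.27444832 0.086     ] [np.float64(0.058314138600221076), np.float64(0.04907244370439694)]
handle [0.44209853 0.26332345 0.058     ] [0.34170825 0.23119669 0.058     ] 0.30971982578618146
```

View pics/w6c.png

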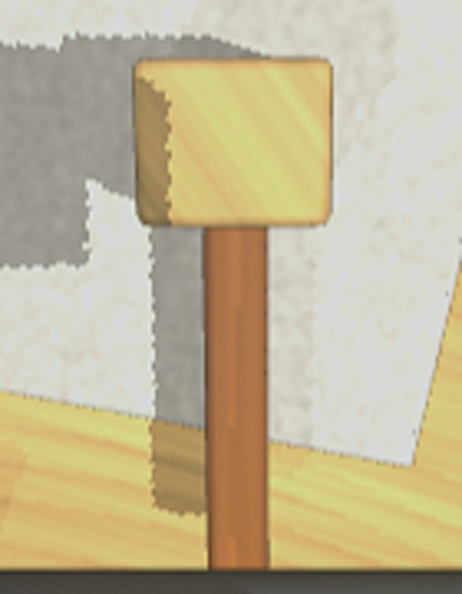

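Call:
play_rows(motion=[[0, 0.44, -0.54, 4, 0], [0, 0, 0, 4, 0], [0, 0, 0, 4, 0], [0, 0, 0, 4, 0], [0, 0, 0, 4, 0], [0, 0, 0, 2.9, 0], [0.5, 0, 0, 0, 0], [0.9, 0, 0, 0, 0], [1, 0, 0, 0, 0], [1, 0, 0, 0, 0], [1, 0, 0, 0, 0], [1, 0, 0, 0, 0], [1, 0, 0, 0, 0], [1, 0, 0, 0, 0], [1, 0, 0, 0, 0], [1, 0, 0, 0, 0]], force=4)

```text
time: 16.23
position: [0.4194, 0.2579, 0.0375]
tool_rot: [3.103, 0.489, -0.001]
ft_force: [-1.1, -2.8, 1.4]
grip_width: 0.258
```

Call:
play_rows(motion=[[1, 0.4, 0, -0.7, 0], [1, 0.4, 0, -0.7, 0], [1, 0.5, 0, -0.6, 0], [1, 0.5, 0, -0.6, 0], [1, 0.6, 0, -0.5, 0], [1, 0.6, 0, -0.5, 0], [1, 0, 0, 0, 0]], force=3)

```text
time: 17.1
position: [0.4489, 0.2678, 0.0741]
tool_rot: [-3.103, -0.489, -0.002]
ft_force: [-1.4, -1.6, -0.1]
grip_width: 0.252
```

Run:
```python
from h import *
s=ctrl.get_state(); P=wpose(s); np.save("w7.npy",P); im=optics.get_image("wrist"); cv2.imwrite("pics/w7.png",im[:,:,::-1]); print(s["position"],s["tool_rot"],s["ft_force"])
im=optics.get_image("scene"); cv2.imwrite("pics/s7.png",cv2.resize(im[150:350,230:490,::-1],None,fx=3,fy=3,interpolation=cv2.INTER_CUBIC))
```

```text
[0.44885591 0.26780164 0.07412461] [-3.10290108e+00 -4.89047527e-01 -1.75326448e-03] [-1.43522058 -1.61088199 -0.09648885]
```

View pics/s7.png

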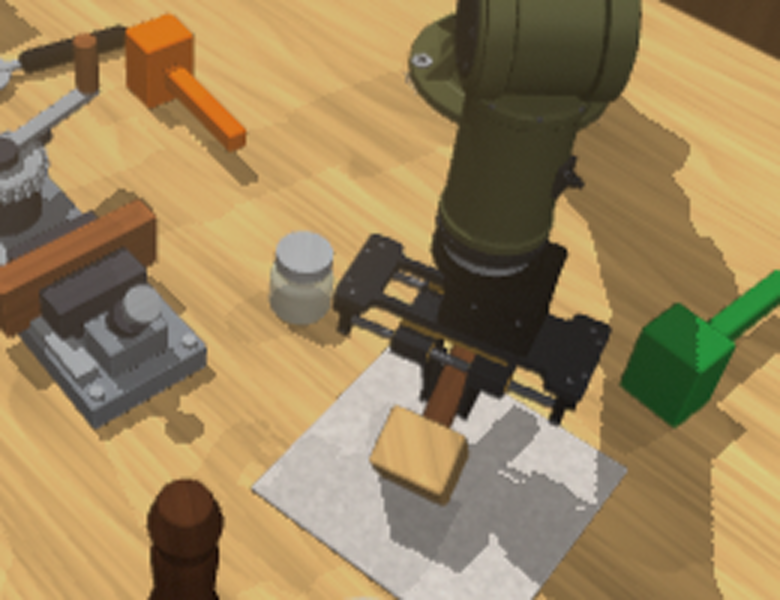

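View pics/w7.png

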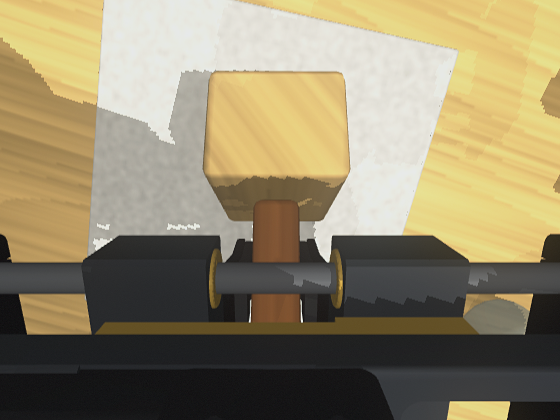

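Wrist view: the head's top face spans rows 72 to 176. Its edge widths of 133 and 145 px give a length of 49.7 mm (given 50) and a tilt of about 28.5°. I'll clamp hard and lift.

Call:
play_rows(motion=[[1, 0, 0, 0, 0], [1, 0, 0, 0, 0], [1, 0, 0, 0, 0], [1, 0, 0, 0, 0], [1, 0, 0, -1, 0], [1, 0, 0, -3, 0], [1, 0, 0, -4, 0], [1, 0, 0, -4, 0], [1, 0, 0, -4, 0], [1, 0, 0, 0, 0], [1, 0, 0, 0, 0]], force=60)

```text
time: 18.58
position: [0.4469, 0.2671, 0.2323]
tool_rot: [3.102, 0.49, -0.003]
ft_force: [-0.5, -0.3, -4.2]
grip_width: 0.246
```

Run:
```python
from h import *
s=ctrl.get_state(); P=wpose(s); np.save("w8.npy",P); im=optics.get_image("wrist"); cv2.imwrite("pics/w8.png",im[:,:,::-1]); print(s["position"],s["tool_rot"],s["ft_force"],s["torque"])
```

```text
[0.44694944 0.26706834 0.23230097] [ 3.10237874  0.48979366 -0.00346344] [-0.51658987 -0.34054575 -4.1931814 ] [-0.04453436  0.16389158  0.0220657 ]
```

View pics/w8.png

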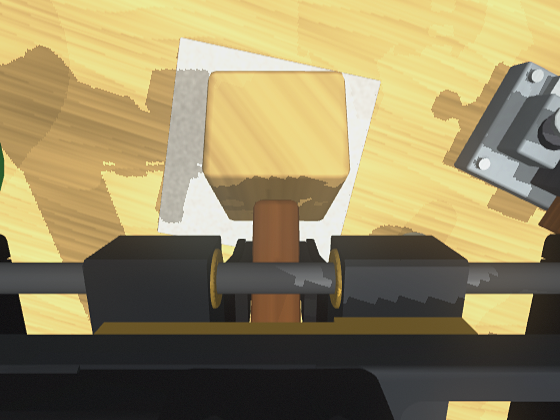

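Run:
```python
from h import *
im=cv2.imread("pics/w8.png"); cv2.imwrite("pics/w8c.png",cv2.resize(im[60:230,190:365],None,fx=4,fy=4,interpolation=cv2.INTER_CUBIC))
```

```text
(no output)
```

View pics/w8c.png

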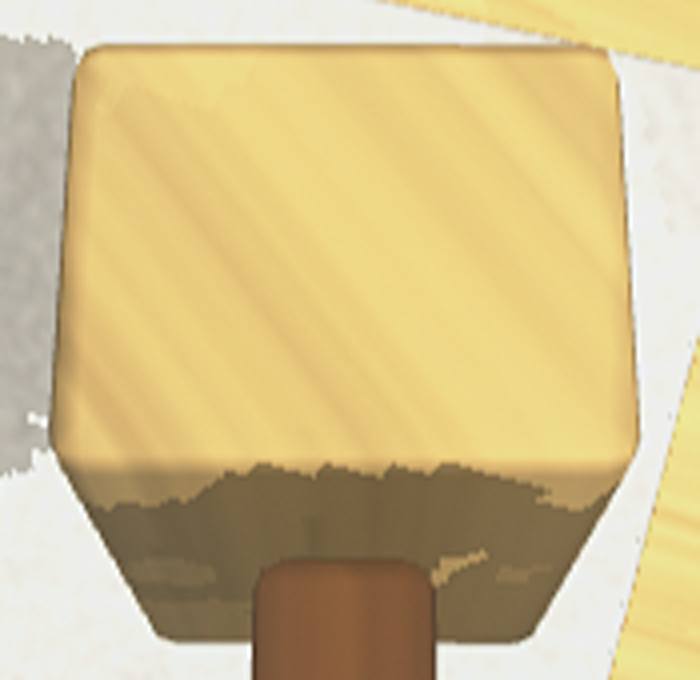

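```bash
cat >> h.py <<'E'
def mpose(pix):
    # 6 corners: far top L,R ; near top L,R ; near bottom L,R -> mallet_face in tool frame (m)
    o=np.array([[30,-25,80],[-30,-25,80],[30,25,80],[-30,25,80],[30,25,0],[-30,25,0]],float)/1000
    c=optics.calibration("wrist")
    ok,rv,tv=cv2.solvePnP(o,np.array(pix,float),c["K"],None)
    pr=cv2.projectPoints(o,rv,tv,c["K"],None)[0][:,0]
    M=np.eye(4);M[:3,:3]=cv2.Rodrigues(rv)[0];M[:3,3]=tv[:,0]
    return c["hand_eye"]@M, np.abs(pr-pix).max()
E
python3 - <<'E'
from h import *
px=np.array([(76,44),(617,44),(48,463),(642,463),(160,643),(532,643)])/4+[190-.375,60-.375]
M,e=mpose(px);print(M.round(4),e); np.save("M.npy",M)
z=M[:3,2];print("tilt",np.degrees(np.arctan2(np.hypot(z[0],z[1]),-z[2])), "yaw of head dir in tool",np.degrees(np.arctan2(-M[1,1],-M[0,1])))
print("grip pt in tool at 58mm",(M@[0,.058,.04,1])[:3])
E
```

```text
[[ 8.000e-04 -8.744e-01  4.853e-01  3.100e-02]
 [-1.000e+00 -2.200e-03 -2.300e-03 -3.000e-04]
 [ 3.100e-03 -4.853e-01 -8.744e-01  6.110e-02]
 [ 0.000e+00  0.000e+00  0.000e+00  1.000e+00]] 0.5269812925709516
tilt 29.030109371534447 yaw of head dir in tool 0.14689296987293224
grip pt in tool at 58mm [-0.00030351 -0.00051988 -0.00201731]
```

Call:
play_rows(motion=[[1, 0, 0, 0, -0.165], [1, 0, 0, 0, -0.165], [1, 0, 0, 0, -0.165], [1, 0, 0, 0, -0.165], [1, 0, 0, 0, -0.165], [1, 0, 0, 0, -0.164], [1, 0, 0, 0, -0.164], [1, -3.36, 2.74, 0, 0], [1, -3.36, 2.74, 0, 0], [1, -3.36, 2.74, 0, 0], [1, -3.36, 2.74, 0, 0], [1, -3.36, 2.74, 0, 0], [1, -3.36, 2.74, 0, 0], [1, 0, 0, 0, 0], [1, 0, 0, 0, 0]])

```text
time: 20.5
position: [0.5892, 0.0504, 0.2318]
tool_rot: [-2.332, -2.1, 0.003]
ft_force: [-0.5, 0.6, -2.7]
grip_width: 0.251
```

Run:
```python
from h import *
s=ctrl.get_state(); P=wpose(s); np.save("w9.npy",P); im=optics.get_image("wrist"); cv2.imwrite("pics/w9.png",im[:,:,::-1]); print(s["position"],s["tool_rot"],s["ft_force"],s["joint_positions"])
im=optics.get_image("scene"); cv2.imwrite("pics/s9.png",cv2.resize(im[150:350,190:450,::-1],None,fx=3,fy=3,interpolation=cv2.INTER_CUBIC))
T=np.eye(4);T[:3,:3]=R.from_rotvec(s["tool_rot"]).as_matrix();T[:3,3]=s["position"]
F=T@np.load("M.npy"); y=np.array([.1045,.9945,0]);pz=.5*y+[0,0,.866];p=np.array([.5905,.06,.1145])
print("face",F[:3,3],"z",F[:3,2],"ang",np.degrees(np.arccos(F[:3,2]@pz)))
d=T[:3,:3].T@(p-F[:3,3]);print("pin rel face in tool",d, "along mallet axes",F[:3,:3].T@(p-F[:3,3]))
```

```text
[0.58924982 0.05037334 0.23177434] [-2.3319702  -2.10027172  0.00261052] [-0.52400216  0.63122309 -2.70387088] [ 0.59085319  0.30502172 -0.87255328  1.57436609  0.23450585  1.37590172
 -0.40972805]
face [0.59197824 0.08131386 0.17070246] z [0.05127395 0.48172569 0.87482075] ang 1.1112267542602914
pin rel face in tool [-0.02140434  0.00095014  0.05617948] along mallet axes [-0.0007932  -0.00854848 -0.05951031]
```

View pics/s9.png

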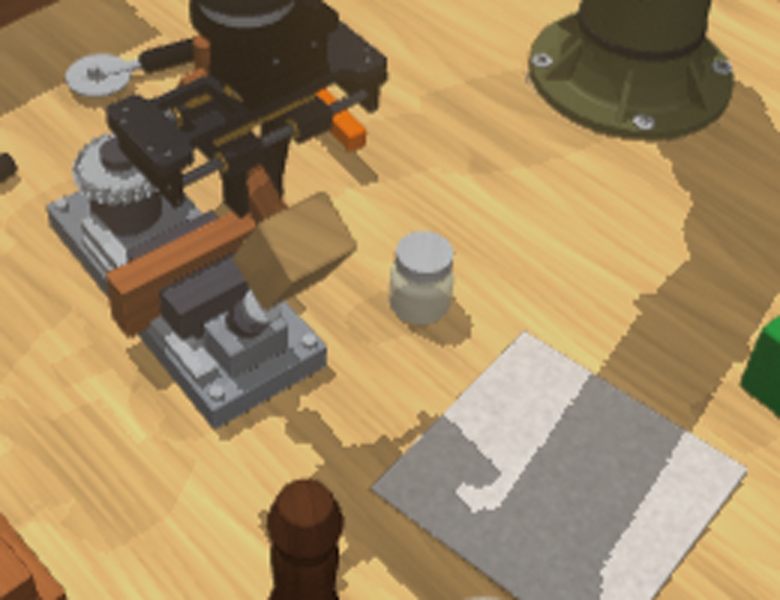

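View pics/w9.png

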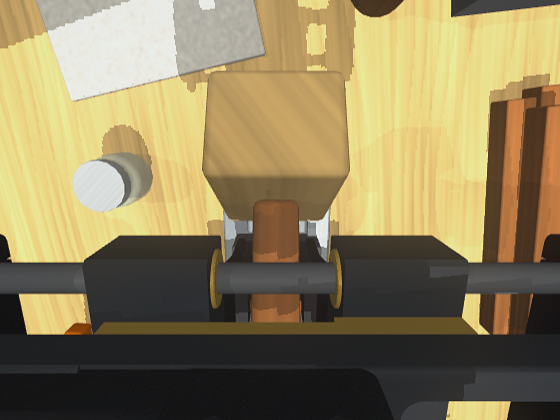

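Call:
play_rows(motion=[[1, -0.2, 0.1, 1.1, 0], [1, -0.2, 0, 1.1, 0], [1, -0.3, 0, 1.2, 0], [1, -0.3, 0, 1.2, 0], [1, 0, 0, 0, 0]])

```text
time: 21.22
position: [0.5894, 0.0389, 0.186]
tool_rot: [-2.335, -2.1, 0.003]
ft_force: [0.6, 0.7, -3.3]
grip_width: 0.249
```

Run:
```python
from h import *
s=ctrl.get_state(); print(s["position"],s["ft_force"],s["torque"])
im=optics.get_image("scene"); cv2.imwrite("pics/s10.png",cv2.resize(im[200:300,240:340,::-1],None,fx=6,fy=6,interpolation=cv2.INTER_CUBIC))
```

```text
[0.58942233 0.03885628 0.1859979 ] [ 0.60107125  0.74626418 -3.25544607] [-0.12622464 -0.05424112  0.01834647]
```

View pics/s10.png

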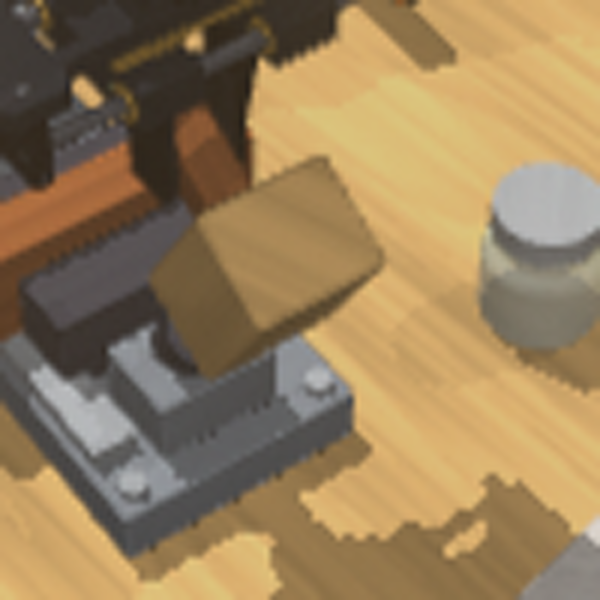

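Call:
play_rows(motion=[[1, -0.24, 0, 0.44, 0], [1, -0.24, 0, 0.44, 0]])

```text
time: 21.52
position: [0.59, 0.0348, 0.1789]
tool_rot: [2.334, 2.102, 0.001]
ft_force: [-0.1, -0.9, -3.2]
grip_width: 0.248
```

Call:
play_rows(motion=[[1, -0.24, 0, 0.44, 0]])

```text
time: 21.65
position: [0.5896, 0.0322, 0.1741]
tool_rot: [2.335, 2.102, -0.0]
ft_force: [0.1, -0.9, -4.0]
grip_width: 0.247
```

Call:
play_rows(motion=[[1, -0.24, 0, 0.44, 0]])

```text
time: 21.78
position: [0.5895, 0.0304, 0.1707]
tool_rot: [2.335, 2.102, 0.001]
ft_force: [-2.4, 0.9, 5.4]
grip_width: 0.252
```

Call:
play_rows(motion=[[1, -0.2, 0, 0.35, 0], [1, -0.2, 0, 0.35, 0]])

```text
time: 22.02
position: [0.5894, 0.0271, 0.1645]
tool_rot: [2.334, 2.102, 0.003]
ft_force: [-2.8, 0.6, 6.5]
grip_width: 0.246
```

Run:
```python
from h import *
s=ctrl.get_state(); print(s["position"],s["ft_force"],s["torque"])
im=optics.get_image("wrist"); cv2.imwrite("pics/w11.png",im[:,:,::-1])
im=optics.get_image("scene"); cv2.imwrite("pics/s11.png",cv2.resize(im[200:300,240:340,::-1],None,fx=6,fy=6,interpolation=cv2.INTER_CUBIC))
```

```text
[0.58937227 0.02707776 0.16449506] [-2.75558988  0.59924004  6.4936786 ] [0.28190463 0.62479844 0.09197989]
```

View pics/w11.png

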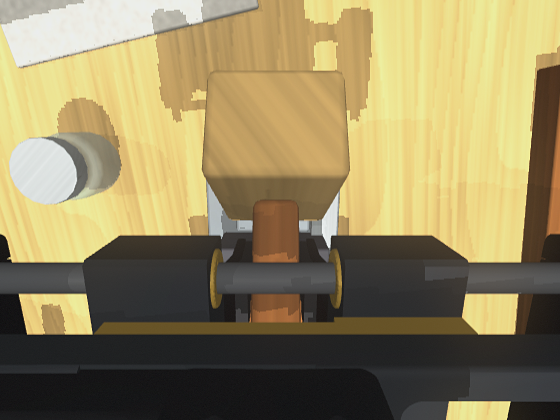

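View pics/s11.png

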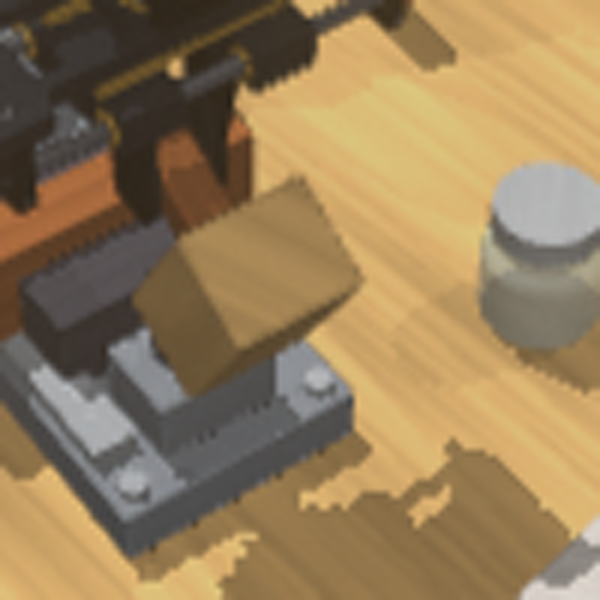

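Call:
play_rows(motion=[[1, -0.2, 0, 0.35, 0], [1, -0.2, 0, 0.35, 0], [1, -0.2, 0, 0.35, 0]])

```text
time: 22.5
position: [0.5889, 0.0211, 0.1539]
tool_rot: [2.334, 2.102, 0.003]
ft_force: [-2.2, 1.9, 7.2]
grip_width: 0.249
```

Call:
play_rows(motion=[[1, -0.15, 0, 0.26, 0]])

```text
time: 22.62
position: [0.5887, 0.0196, 0.1513]
tool_rot: [2.334, 2.102, 0.003]
ft_force: [-1.8, 1.2, 7.8]
grip_width: 0.248
```

Call:
play_rows(motion=[[1, -0.15, 0, 0.26, 0]])

```text
time: 22.75
position: [0.5888, 0.0188, 0.1503]
tool_rot: [2.334, 2.102, 0.004]
ft_force: [-6.9, 0.5, 23.5]
grip_width: 0.245
```

Call:
play_rows(motion=[[1, -0.1, 0, 0.17, 0]])

```text
time: 22.88
position: [0.5889, 0.0186, 0.1501]
tool_rot: [2.333, 2.103, 0.005]
ft_force: [-10.0, 1.6, 28.3]
grip_width: 0.248
```

The force jumps to 28 N after about 25 mm of travel, so the pin is home. I'll hold briefly and look.

Call:
play_rows(motion=[[1, 0, 0, 0, 0], [1, 0, 0, 0, 0]])

```text
time: 23.12
position: [0.5889, 0.0188, 0.1503]
tool_rot: [2.333, 2.103, 0.005]
ft_force: [-7.2, 2.0, 23.6]
grip_width: 0.247
```

Run:
```python
from h import *
s=ctrl.get_state(); print(s["position"],s["ft_force"],s["torque"])
im=optics.get_image("wrist"); cv2.imwrite("pics/w12.png",im[:,:,::-1])
im=optics.get_image("scene"); cv2.imwrite("pics/s12.png",cv2.resize(im[200:300,240:340,::-1],None,fx=6,fy=6,interpolation=cv2.INTER_CUBIC))
```

```text
[0.58886165 0.01878283 0.15025331] [-7.19132897  2.02342749 23.58727875] [0.89032751 2.13557979 0.13377687]
```

View pics/w12.png

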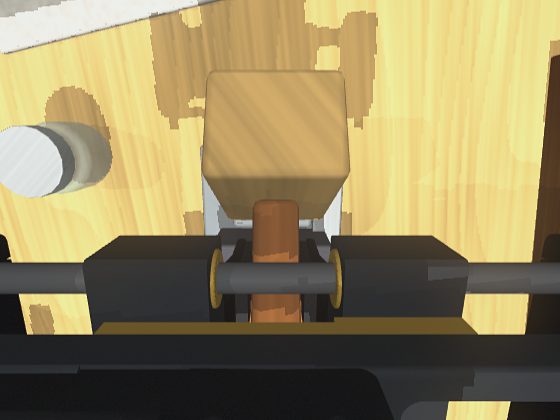

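View pics/s12.png

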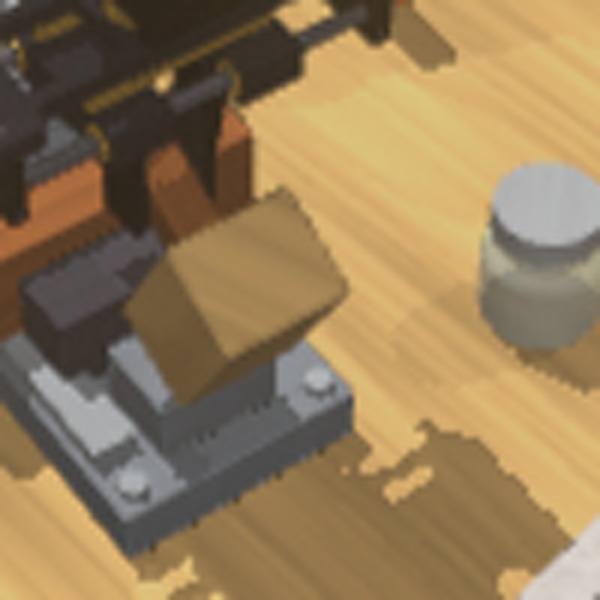

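Call:
play_rows(motion=[[1, 0.2, 0, -0.35, 0], [1, 0.4, 0, -0.7, 0], [1, 0.6, 0, -1.05, 0], [1, 0.6, 0, -1.1, 0], [1, 0.6, 0, -2, 0], [1, 0.8, 0, -3, 0], [1, 3.36, -2.74, 0, 0], [1, 3.36, -2.74, 0, 0], [1, 3.36, -2.74, 0, 0], [1, 3.36, -2.74, 0, 0], [1, 3.36, -2.74, 0, 0], [1, 3.36, -2.74, 0, 0], [1, 0, 0, 0, 0.165], [1, 0, 0, 0, 0.165], [1, 0, 0, 0, 0.165], [1, 0, 0, 0, 0.165], [1, 0, 0, 0, 0.165], [1, 0, 0, 0, 0.164], [1, 0, 0, 0, 0.164], [1, 0, 0, 0, 0]])

```text
time: 25.72
position: [0.4487, 0.2664, 0.2285]
tool_rot: [-3.103, -0.493, -0.002]
ft_force: [0.1, -0.6, -4.7]
grip_width: 0.246
```

Run:
```python
from h import *
s=ctrl.get_state(); P=wpose(s); np.save("w13.npy",P); im=optics.get_image("wrist"); cv2.imwrite("pics/w13.png",im[:,:,::-1]); print(s["position"],s["tool_rot"],s["ft_force"])
T=np.eye(4);T[:3,:3]=R.from_rotvec(s["tool_rot"]).as_matrix();T[:3,3]=s["position"]
print((T@np.load("M.npy")).round(4))
im=optics.get_image("scene"); cv2.imwrite("pics/s13.png",cv2.resize(im[150:350,190:450,::-1],None,fx=3,fy=3,interpolation=cv2.INTER_CUBIC))
```

```text
[0.44869886 0.2664412  0.22852737] [-3.10258141e+00 -4.93259889e-01 -1.58413001e-03] [ 0.05575147 -0.57879556 -4.71431883]
[[-0.3093 -0.8324  0.4598  0.4781]
 [ 0.9509 -0.2691  0.1525  0.2763]
 [-0.0032  0.4844  0.8749  0.1675]
 [ 0.      0.      0.      1.    ]]
```

View pics/s13.png

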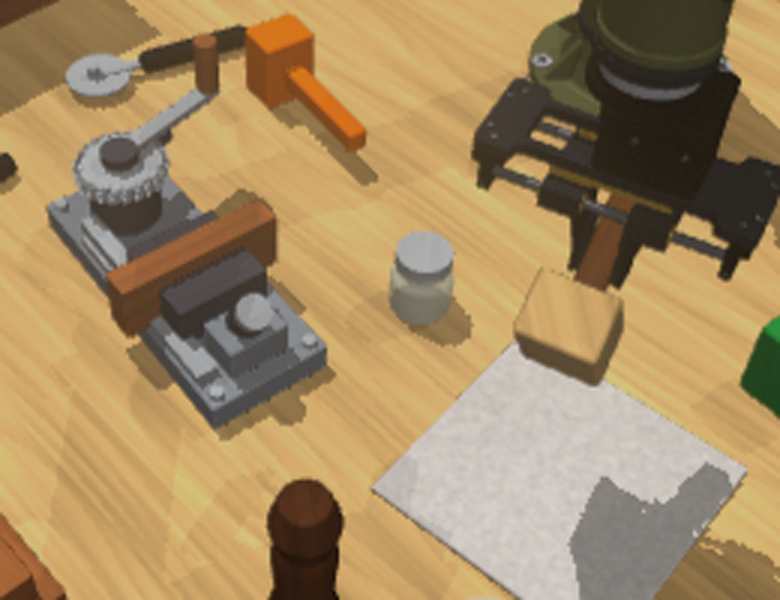

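View pics/w13.png

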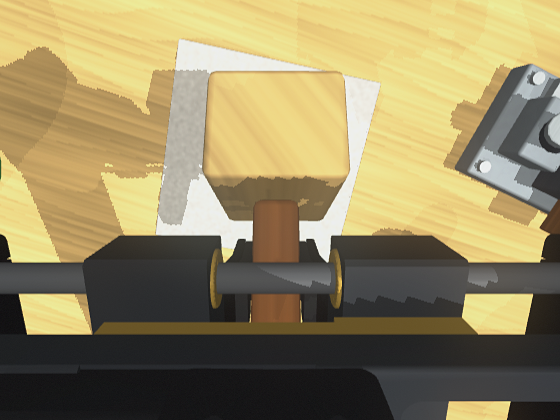

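The pin head now sits low on its sleeve at (252,313) in the crop, and the runner is pinched. I'll lower the mallet edge onto the board.

Call:
play_rows(motion=[[1, 0, 0, 4, 0], [1, 0, 0, 4, 0], [1, 0, 0, 4, 0], [1, 0, 0, 2, 0], [1, 0, 0, 0.6, 0], [1, 0, 0, 0, 0]])

```text
time: 26.58
position: [0.4495, 0.2663, 0.0824]
tool_rot: [-3.103, -0.49, -0.002]
ft_force: [0.8, 1.1, -4.0]
grip_width: 0.244
```

Call:
play_rows(motion=[[1, 0, 0, 0.3, 0]])

```text
time: 26.7
position: [0.4501, 0.2665, 0.0801]
tool_rot: [-3.103, -0.489, -0.005]
ft_force: [0.2, 0.1, -4.1]
grip_width: 0.248
```

Call:
play_rows(motion=[[1, 0, 0, 0.2, 0]])

```text
time: 26.82
position: [0.4494, 0.266, 0.0773]
tool_rot: [-3.103, -0.489, -0.003]
ft_force: [-0.4, -0.4, -3.9]
grip_width: 0.249
```

Call:
play_rows(motion=[[1, 0, 0, 0.15, 0], [1, 0, 0, 0, 0]])

```text
time: 27.08
position: [0.4487, 0.2657, 0.075]
tool_rot: [3.103, 0.489, -0.0]
ft_force: [-0.1, -1.2, -3.3]
grip_width: 0.248
```

Call:
play_rows(motion=[[1, 0, 0, 0.15, 0], [1, 0, 0, 0, 0]])

```text
time: 27.32
position: [0.4489, 0.2658, 0.0738]
tool_rot: [3.103, 0.489, 0.0]
ft_force: [-1.2, -1.0, 0.8]
grip_width: 0.248
```

Call:
play_rows(motion=[[1, 0, 0, 0.15, 0], [1, 0, 0, 0, 0]])

```text
time: 27.58
position: [0.4486, 0.2659, 0.0734]
tool_rot: [3.102, 0.489, -0.0]
ft_force: [-6.0, -3.5, 10.6]
grip_width: 0.243
```

Call:
play_rows(motion=[[1, 0, 0, -0.1, 0], [1, 0, 0, 0, 0], [1, -0.6, 0, 0.5, 0], [1, -0.6, 0, 0.5, 0], [1, -0.5, 0, 0.6, 0], [1, -0.5, 0, 0.6, 0], [1, -0.4, 0, 0.65, 0], [1, 0, 0, 0, 0]], force=4)

```text
time: 28.58
position: [0.423, 0.2573, 0.0437]
tool_rot: [3.103, 0.49, -0.003]
ft_force: [-0.4, -0.1, -2.1]
grip_width: 0.252
```

Run:
```python
from h import *
s=ctrl.get_state(); P=wpose(s); im=optics.get_image("wrist"); cv2.imwrite("pics/w14.png",im[:,:,::-1]); print(s["position"],s["tool_rot"],s["ft_force"])
```

```text
[0.42304898 0.25726371 0.04372622] [ 3.10254109e+00  4.89584426e-01 -2.97575396e-03] [-0.44961382 -0.12076635 -2.07613039]
```

View pics/w14.png

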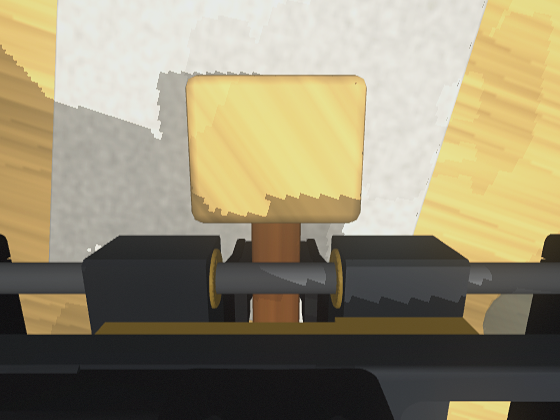

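Call:
play_rows(motion=[[1, -0.2, 0, 0.35, 0], [1, -0.15, 0, 0.25, 0], [1, 0, 0, 0, 0]])

```text
time: 29.0
position: [0.4208, 0.2567, 0.0386]
tool_rot: [3.103, 0.489, 0.0]
ft_force: [-0.3, 0.3, 0.4]
grip_width: 0.253
```

Run:
```python
from h import *
s=ctrl.get_state(); P=wpose(s); np.save("w15.npy",P); im=optics.get_image("wrist"); cv2.imwrite("pics/w15.png",im[:,:,::-1]); print(s["position"],s["tool_rot"],s["ft_force"])
```

```text
[0.42084463 0.25669974 0.03859662] [3.10314776e+00 4.89375599e-01 4.05463768e-04] [-0.30161664  0.2616853   0.37452617]
```

View pics/w15.png

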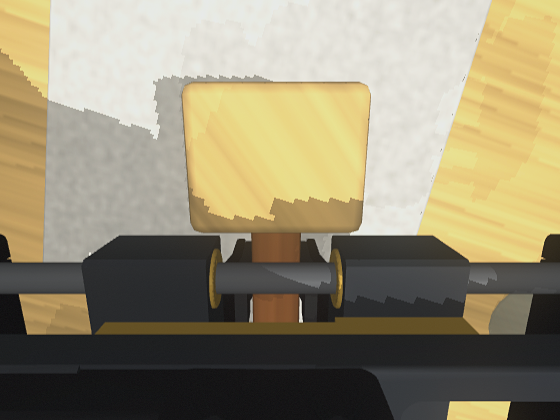

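Call:
play_rows(motion=[[1, -0.05, 0, 0.15, 0], [1, 0, 0, 0.05, 0], [1, 0, 0, 0, 0]], force=3)

```text
time: 29.42
position: [0.4201, 0.2565, 0.0365]
tool_rot: [3.103, 0.489, -0.001]
ft_force: [-2.3, -1.6, 2.9]
grip_width: 0.251
```

Call:
play_rows(motion=[[1, 0, 0, -0.05, 0], [0.7, 0, 0, 0, 0], [0.6, 0, 0, 0, 0], [0.4, 0, 0, 0, 0], [0, 0, 0, 0, 0], [0, 0, 0, 0, 0], [0, 0, 0, 0, 0], [0, 0, 0, 0, 0]])

```text
time: 30.42
position: [0.4203, 0.2565, 0.037]
tool_rot: [3.103, 0.489, 0.0]
ft_force: [-0.6, 0.0, 0.2]
grip_width: 0.884
```

Run:
```python
from h import *
s=ctrl.get_state(); im=optics.get_image("wrist"); cv2.imwrite("pics/w16.png",im[:,:,::-1]); print(s["position"],s["grip_width"],s["ft_force"])
```

```text
[0.42026465 0.2565031  0.03702029] 0.8840035053521054 [-0.64516012  0.00274914  0.17524718]
```

View pics/w16.png

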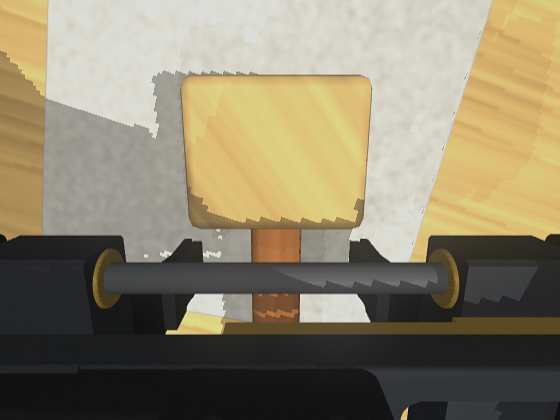

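Call:
play_rows(motion=[[0, 0, 0, -1.5, 0], [0, 0, 0, -3, 0], [0, 0, 0, -4, 0], [0, 0, 0, -4, 0], [0, 0, 0, -4, 0], [0, 0, 0, -4, 0], [0, 0, 0, -2.5, 0], [0, 0, 0, 0, 0], [0, 0, 0, 0, 0]])

```text
time: 31.6
position: [0.4198, 0.2563, 0.2665]
tool_rot: [3.103, 0.49, -0.001]
ft_force: [-0.1, -0.0, -0.6]
grip_width: 1.0
```

Run:
```python
from h import *
s=ctrl.get_state(); P=wpose(s); im=optics.get_image("wrist"); cv2.imwrite("pics/w17.png",im[:,:,::-1]); print(s["position"],s["grip_width"])
im=optics.get_image("scene"); cv2.imwrite("pics/s17.png",cv2.resize(im[120:400,110:490,::-1],None,fx=2.1,fy=2.1,interpolation=cv2.INTER_CUBIC))
im=optics.get_image("top"); cv2.imwrite("pics/t17.png",cv2.resize(im[110:300,130:420,::-1],None,fx=2.7,fy=2.7,interpolation=cv2.INTER_CUBIC))
P0=np.load("w6.npy"); np.save("w17.npy",P)
```

```text
[0.41976696 0.25634629 0.26651698] 1.000384423731471
```

View pics/w17.png

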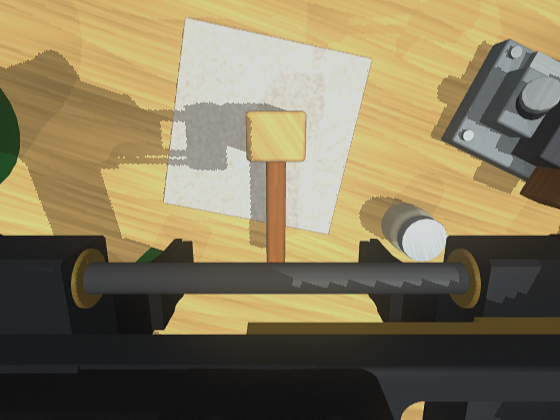

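View pics/s17.png

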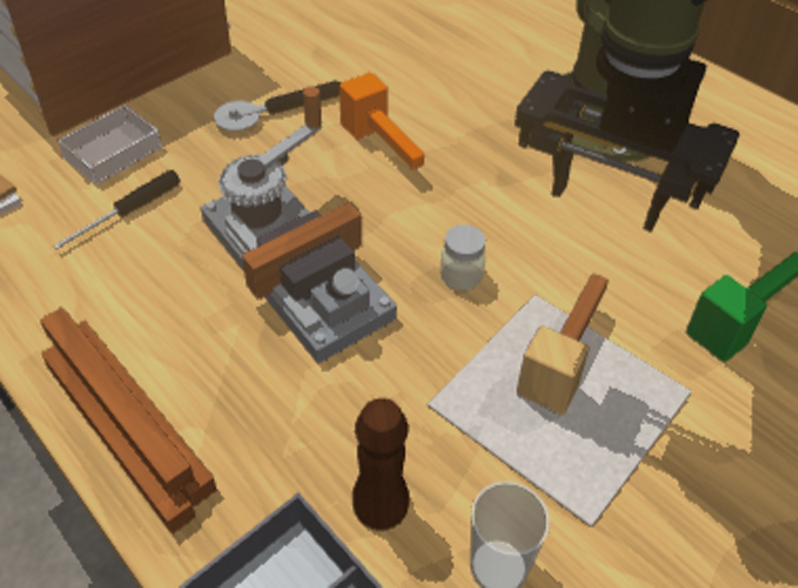

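View pics/t17.png

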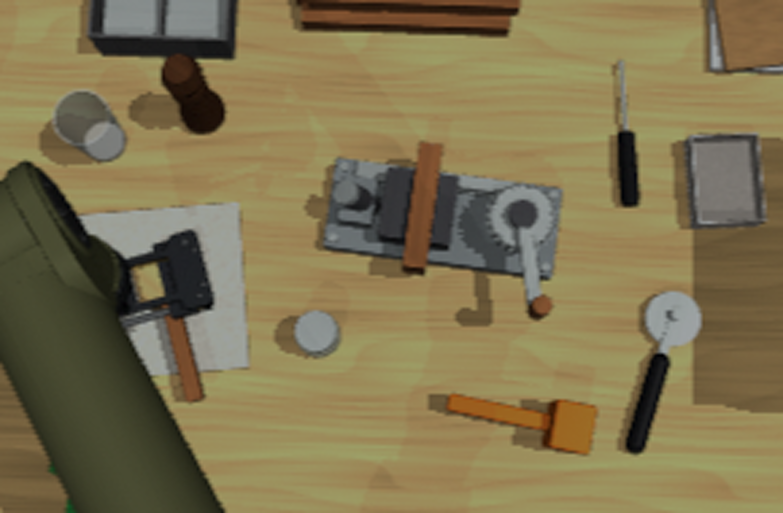

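Run:
```python
from h import *
p,e=tri([ray("scene",(110+347/2.1-.26,120+283/2.1-.26)),ray("top",(130+347/2.7-.3,110+194/2.7-.3))]);print(p,e,np.linalg.norm(p-[.5905,.06,.1145]))
P=np.load("w17.npy");h=onz("wrist",(276.5,136.5),.086,P);print("head",h,np.linalg.norm(h[:2]-[.4684,.2879]))
print(ctrl.get_state()["time"]); ticket.close_job()
```

```text
[0.586586   0.04561936 0.08457369] [np.float64(0.0017083926370508391), np.float64(0.0017083926370509079)] 0.03343211430084156
head [0.47533383 0.27407644 0.086     ] 0.015465082366702096
31.75
the job is handed in; nothing more can be done
```

The job is handed in at 31.75 s of the 61 s allowed. No verdict was reported, so what follows rests on my own checks.

**What I did:**
- **Clamp:** I swung the lever back to about -0.5 rad. One full drive stroke and part of a second clamped the runner, with 18 N at the grip.
- **Pin:** I tipped the mallet about 29° in a loose grip on the edge of its head, then gripped it hard. I pressed its face onto the pin, about 1° off square by image measurement, until the force jumped to 28 N after roughly 25 mm of travel.
- **Mallet:** I set it back upright on the board, let go and raised the hand clear.

**Last checks:**
- **Mallet:** it stands upright, its head about 15 mm from the board's centre.
- **Runner:** it sits between both jaws with no visible gap.
- **Pin:** its head is down on the sleeve.
- **Bystanders:** they look unmoved in the pictures; I did not measure them.

**Disagreements:**
- The final two-view measurement gave a pin travel of 33 mm, more than the 25 mm possible. I put this down to coarse pixel picks. The force jump and the 25 mm of hand travel agree with the pin being home.
- The mallet's height in the hand came out 6 to 9 mm off from its image corners, so I found the contact by force.
- The jaw-to-runner force and the jaw travel were not measured directly, only inferred from the lever force and stroke.

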